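# Close two instrument housings with their covers

## Task

Two repaired instruments need closing. Take both covers out of their stands and lay them flat on the bench mat, grip block up, letting go of them; once both lie there, take each again by its block and put it on the housing it fits, the long one on the long housing and the short one on the short, pressed fully home all round. Leave the screwdriver, bottle and tape roll where they are.

Things in the scene. Friction and masses are not known exactly. Their poses are not given: they have to be found in the camera images.
- long_cover: Long cover, grey: plate 66 (x) x 136 (y) mm, z 7 to 15 mm; rounded solid plug under it 52 x 122 mm, z 0 to 7; grip block on top, centred, 26 (x) x 60 (y), z 15 to 33. Origin: centre of plug's underside. Half-turn symmetric, 0.14 kg. Starts upright in a stand, its +x long edge down, 6 mm over the table (top edge at 72), z level, facing away from the robot. Lift straight up.
- short_cover: Short cover, grey: plate 66 (x) x 100 (y) mm, z 7 to 15 mm; rounded solid plug under it 52 x 86 mm, z 0 to 7; grip block on top, centred, 26 (x) x 60 (y), z 15 to 33. Origin: centre of plug's underside. Half-turn symmetric, 0.14 kg. Starts upright in a stand, its +x long edge down, 6 mm over the table (top edge at 72), z level, facing away from the robot. Lift straight up.
- long_housing: Long housing: loose open black box with a circuit board inside, 62 (x) x 132 (y) x 45 mm high, walls 3 mm, opening 56 x 126 mm (2 mm play each side of the plug). Origin: centre of its underside, z up. 0.5 kg. Closed, the cover's plate lies on the rim, overhanging 2 mm all round, cover origin 38 mm above the housing's.
- short_housing: Short housing: loose open black box with a circuit board inside, 62 (x) x 96 (y) x 45 mm high, walls 3 mm, opening 56 x 90 mm (2 mm play each side of the plug). Origin: centre of its underside, z up. 0.5 kg. Closed, the cover's plate lies on the rim, overhanging 2 mm all round, cover origin 38 mm above the housing's.
- mat: Pale grey-green bench mat fixed on the table, 340 (x) x 240 (y) x 4 mm. Origin: centre of its underside, on the table; its top is 4 mm above.
- stand_a: One of two alike fixed aluminium stands: foot 66 (x) x 80 (y) x 6 mm, slot along y, 17 mm wide, walls up to 21 mm above the table; holds one cover upright, block on the +x side. Origin: centre of its underside, on the table.
- stand_b: One of two alike fixed aluminium stands: foot 66 (x) x 80 (y) x 6 mm, slot along y, 17 mm wide, walls up to 21 mm above the table; holds one cover upright, block on the +x side. Origin: centre of its underside, on the table.
- screwdriver: Bystander: a screwdriver lying beyond the mat, its shaft along its x. Origin: underside.
- bottle: Bystander: white plastic bottle, 56 mm across, 120 mm high. Origin: centre of its underside.
- tape: Bystander: roll of paper tape lying flat, 90 mm across, 22 mm high. Origin: centre of its underside.
Not all that is in view belongs to the job. What is shaped like the short_cover but red is not meant. What is shaped like the short_housing but blue is not meant.

How it is judged:
By the outcome, as a careful person would: the job done as asked, in the order asked, and still so for the second after the job is handed in, with the robot touching nothing.
It also fails if it takes over 72 s, if anything falls off the work surface, if the arm or the gripper's body presses on something with over 40 N, if the wrist force passes 120 N, or if a joint passes its speed limit or range.

## Robot

A 7-joint arm with a two-finger parallel gripper is mounted at the origin on the work surface. World frame = base frame: x ahead of the robot, y to its left, z up, the work surface at z = 0. Lengths are in m, angles in rad, forces in N, time in s.
With the tool pointing down it reaches from about 0.425 to 0.875 m from the base axis. Payload 8.4 kg.
Tool frame: the origin (TCP) lies midway between the tips of the shut fingers; the grasp point (between the pads) lies 19 mm behind it; z points along the fingers, y is the line along which they close (so a half turn about z gives the same grasp; the last joint's range is limited). The gripper opens to 87 mm and grips with 3 to 60 N. Pads are 19 mm wide; open, the fingers measure 117 mm over their backs; the gripper's body (75 mm by 190 mm) begins 51 mm behind the grasp point.
Start: joints at [-1.306, 0.333, 0.04, 1.465, -0.013, 1.343, -0.059], TCP at [0.231, 0.607, 0.223] pointing down, gripper open.
Joint ranges: [-2.58, 2.58], [-0.38, 2.09], [-1.3, 1.39], [0.25, 2.4], [-1.5, 4.64], [0.08, 2.09], [-2.65, 2.65]. Speed limits (rad/s): [2.22, 2.22, 2.79, 2.79, 3.14, 3.14, 3.14].

## Interface

Orientations are given as a unit quaternion [w, x, y, z].
In Python, from workcell import move_to, servo_line, movej, release, grasp, pause, inverse_kinematics, snapshot, Unreachable, finish_job, recognise, outline_of, spot_point, get_clock, get_q, get_qd, get_joint_torque, get_ee_pos, get_tool_rot, get_force, get_moment, get_grip_width, get_grasp_force gives the robot as it stands. The module is installed in compiled form; this text tells all that it offers. Calls block until the motion is done:
- move_to(position, orientation): joint-space move of the TCP to a pose.
- servo_line(position, speed=0.15, frame=None): straight line of the TCP; frame=None keeps the orientation; speed is the mean speed in m/s.
- movej(angles): joint-space move.
- release() and grasp(newtons=None): open the fingers fully, or close them until they stop; newtons is the grip in N (None keeps the last).
- pause(seconds).
- inverse_kinematics(position, orientation): joint angles nearest the present ones, or None.
- snapshot(name): name is "scene" or "top"; returns a dict with "frame" (480x640x3 uint8, red, green, blue), "fx", "fy", "cx", "cy" (pixels), "rvec" (rotation vector, rad) and "tvec" (3), from world to camera coordinates, as OpenCV has them. Camera axes: x right, y down, z forward; pixel columns grow to the right and rows downward; lengths in m; the calibration is good to about 2 mm. A picture is of the moment at which its call begins. There is no depth.
A pose or a line that the arm cannot do raises Unreachable and nothing moves.
- finish_job(): hands the job in; it is judged then, once.
Trained networks look in a picture, given as the dict that the camera call returned (one of the last four; its "shot" number tells which), for a name from the list of things; names that differ only in an ending like _2 or _b are one class to them, and where a whole thing is asked for, a point or a joint stands for the part that bears it (a point fixed in the world has none). Each returns a list of dicts, best first, with "conf" (0 to 1); they miss things now and then, are a little off and sometimes report something else, mostly with a low value. They report only what shows in the picture. A call takes as long as a camera call. They do not tell look-alikes from the thing itself.
- recognise(picture, query): "centre" ([row, column] in pixels, amid what is visible of it).
- outline_of(picture, query): "pixels" (480x640 bool, what is visible of it) and "centre" ([row, column] in pixels, amid what is visible of it).
- spot_point(picture, query): "centre" ([row, column] in pixels: a listed point, or the origin of a listed thing).
Readings, each from a call of its own:
- get_clock(): time.
- get_q(): joint angles.
- get_qd(): joint speeds.
- get_joint_torque(): joint torques, N m.
- get_ee_pos(): TCP position.
- get_tool_rot(): TCP orientation.
- get_force(): force on the tool from outside, world axes, zero at the start.
- get_moment(): the same for the moment, N m.
- get_grip_width(): finger opening in m.
- get_grasp_force(): force on a finger pad.
Only numpy, scipy, OpenCV 4.12 (cv2) and the standard library are available. Lean on these libraries where they do the work, as an engineer would, in place of code of your own. Each camera call takes 0.05 s, during which the arm holds its last target. There are 200 camera calls.

## Working session

There is one attempt and no reset: what is moved stays moved. The work goes in short steps, each a Python script; the robot and the scene stay as the last script left them, time stands still between calls to the robot, and variables do not carry over. Pictures are saved under pics/ and viewed, at most 10 in all, crops included, and the job is handed in when it is done.

```bash
mkdir -p pics; python3 - <<'E'
from workcell import *
import cv2, numpy as np
for n in ["scene","top"]:
    p=snapshot(n); cv2.imwrite(f"pics/{n}0.png",p["frame"][:,:,::-1])
    R=cv2.Rodrigues(np.array(p["rvec"]))[0]; print(n,p["fx"],p["cx"],p["cy"],(-R.T@np.array(p["tvec"])).round(3), R.round(2).tolist())
    for q in ["long_cover","short_cover","long_housing","short_housing","mat","stand_a"]:
        print(q,[(np.round(d["centre"]).tolist(),round(d["conf"],2)) for d in spot_point(p,q)])
print(get_clock(),get_tool_rot(),get_ee_pos())
E
```

```text
scene 478.8658952702965 321.9774102972095 236.25730025930966 [0.985 0.409 0.912] [[-0.69, 0.73, -0.01], [0.59, 0.56, -0.58], [-0.42, -0.41, -0.81]]
long_cover [([324.0, 392.0], 0.58)]
short_cover [([296.0, 459.0], 0.96), ([274.0, 506.0], 0.72)]
long_housing [([182.0, 282.0], 0.8), ([250.0, 331.0], 0.4), ([229.0, 231.0], 0.17)]
short_housing [([231.0, 232.0], 0.71), ([264.0, 179.0], 0.61)]
mat [([251.0, 330.0], 0.76)]
stand_a [([334.0, 383.0], 0.91), ([308.0, 454.0], 0.81)]
top 562.3302119601337 312.4532523505403 238.2770025656291 [0.46  0.025 1.523] [[0.01, -1.0, 0.02], [-1.0, -0.01, -0.06], [0.06, -0.02, -1.0]]
long_cover [([278.0, 200.0], 0.69), ([250.0, 313.0], 0.46)]
short_cover [([278.0, 202.0], 0.82), ([323.0, 183.0], 0.72)]
long_housing [([272.0, 396.0], 0.78), ([281.0, 199.0], 0.24)]
short_housing [([153.0, 394.0], 0.97), ([208.0, 390.0], 0.66)]
mat [([250.0, 315.0], 0.83)]
stand_a [([275.0, 202.0], 0.82), ([219.0, 233.0], 0.6)]
0.7 [-2.84119358e-06  1.80908772e-01  9.83499880e-01 -3.99761670e-05] [0.23127745 0.60741122 0.22254227]
```

View pics/scene0.png

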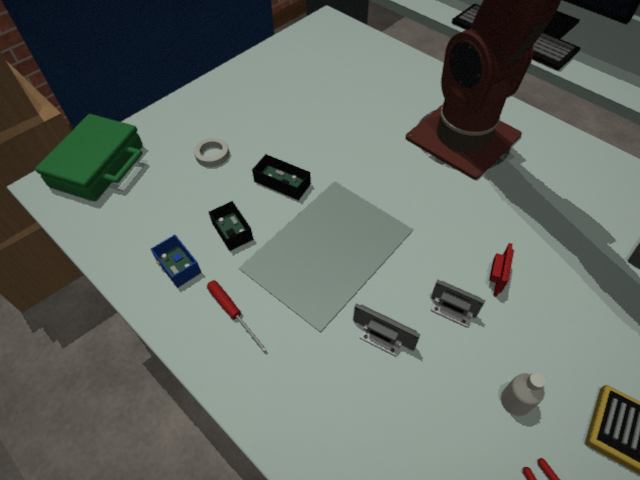

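View pics/top0.png

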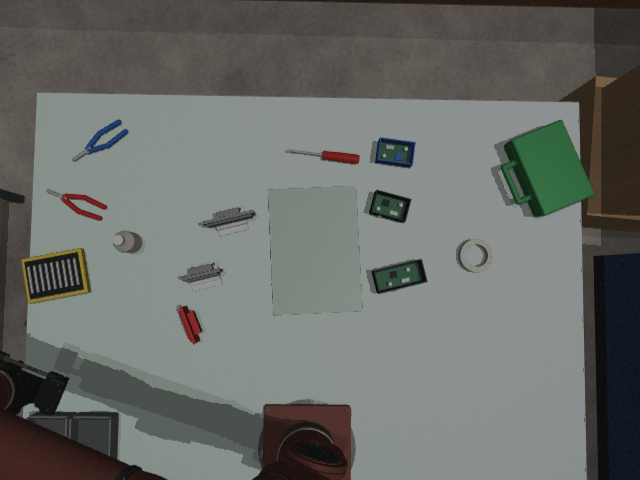

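The scene view shows three cover-like things: a grey long cover at (385,325), a grey short cover at (458,297) and a red short one at (503,270). The housings are black long (282,176), black short (231,226) and blue short (177,260). The grey and black ones fit the description; the red cover and blue housing are the look-alikes. I'll fit poses to the outlines and confirm in one crop.

```bash
cat > h.py <<'E'
from workcell import *
import cv2, numpy as np
from scipy.optimize import minimize
from scipy.spatial.transform import Rotation as Ro
def proj(p,P):
    K=np.array([[p["fx"],0,p["cx"]],[0,p["fy"],p["cy"]],[0,0,1.]])
    return cv2.projectPoints(np.array(P,float).reshape(-1,1,3),np.array(p["rvec"]),np.array(p["tvec"]),K,None)[0][:,0]
def ray(p,rc,z):
    R=cv2.Rodrigues(np.array(p["rvec"]))[0]; c=-R.T@np.array(p["tvec"])
    d=R.T@np.array([(rc[1]-p["cx"])/p["fx"],(rc[0]-p["cy"])/p["fy"],1]); return c+d*(z-c[2])/d[2]
def box(x,y,z): return np.array([[a,b,c] for a in x for b in y for c in z])
def sym(a): return (-a/2,a/2)
def cover(L): return [box(sym(.066),sym(L),(.007,.015)),box(sym(.052),sym(L-.014),(0,.007)),box(sym(.026),sym(.06),(.015,.033))]
def housing(L): return [box(sym(.062),sym(L),(0,.045))]
S=8
def mask(p,parts,c,w):
    m=np.zeros((w*S,w*S),np.uint8)
    for P in parts:
        q=((proj(p,P)-c+w/2+.5)*S).astype(np.float32)
        cv2.fillConvexPoly(m,cv2.convexHull(q).round().astype(np.int32),1)
    return cv2.resize(m.astype(np.float32),(w,w),interpolation=cv2.INTER_AREA)
def fit(views,parts,pose,x0,w=100):
    """views: [(pic,boolmask)], pose(x)->(R,t); maximise IoU over the views"""
    cs=[]
    for p,m in views:
        r,c=np.nonzero(m); cs.append(np.array([int(c.mean()),int(r.mean())]))
    def crop(m,c): return np.pad(m.astype(np.float32),w)[c[1]+w-w//2:c[1]+w+w//2,c[0]+w-w//2:c[0]+w+w//2]
    ms=[crop(m,c) for (p,m),c in zip(views,cs)]
    def cost(x):
        R,t=pose(x); T=[P@R.T+t for P in parts]; s=0
        for (p,_),m,c in zip(views,ms,cs):
            k=mask(p,T,c,w); s+=1-np.minimum(k,m).sum()/np.maximum(k,m).sum()
        return s
    best=None
    for da in (-.35,0,.35):
        x=np.array(x0)+[0,0,da]
        r=minimize(cost,x,method="Nelder-Mead",options=dict(initial_simplex=x+np.array([[0,0,0],[.015,0,0],[0,.015,0],[0,0,.2]]),xatol=2e-4,fatol=1e-4))
        if best is None or r.fun<best.fun: best=r
    return best.x,best.fun
def flat(z): return lambda x:(Ro.from_euler("z",x[2]).as_matrix(),np.array([x[0],x[1],z]))
U=np.array([[0,0,1],[0,1,0],[-1,0,0.]])  # cover axes in stand: x->-z, z->+x
def upright(x):  # x,y of plate middle at z .039
    R=Ro.from_euler("z",x[2]).as_matrix()@U; return R,np.array([x[0],x[1],.039])-R@[0,0,.011]
def outline(p,q,near):
    l=[d for d in outline_of(p,q) if np.hypot(*(np.array(d["centre"])-near))<20]
    return l[0]["pixels"] if l else None
E
python3 - <<'E'
from h import *
s,t=snapshot("scene"),snapshot("top")
J={"long_cover":([325,385],[218,230],cover(.136),upright,.039),"short_cover":([297,458],[273,205],cover(.1),upright,.039),
"long_housing":([176,282],[276,398],housing(.132),flat(0),.02),"short_housing":([226,231],[207,390],housing(.096),flat(0),.02)}
vis=[s["frame"].copy(),t["frame"].copy()]
for n,(a,b,parts,pose,z) in J.items():
    ms=[outline(s,n,a),outline(t,n,b)]
    x0=[*ray(t,b,z)[:2],0]
    for k,(v,m) in enumerate([([0],ms[:1]),([1],ms[1:]),([0,1],ms)]):
        if any(q is None for q in m): print(n,v,"missing"); continue
        X,f=fit([((s,t)[i],q) for i,q in zip(v,m)],parts,pose,x0); print(n,v,X.round(4),round(f,3))
    R,tt=pose(X)
    for i,p in enumerate((s,t)):
        for P in parts: cv2.polylines(vis[i],[cv2.convexHull((proj(p,P@R.T+tt)).astype(np.float32)).round().astype(np.int32)],True,(255,0,255),1)
for n,p,rc in (("mat",t,[250,315]),("stand_a",t,[219,233]),("stand_a",t,[275,202])): print(n,ray(p,rc,0).round(3))
c1=cv2.resize(vis[0][150:350,150:520],(800,432)); 
cv2.imwrite("pics/c1.png",c1[:,:,::-1])
E
```

```text
long_cover [0] [0.608  0.2137 0.2579] 0.069
long_cover [1] [0.6062 0.2133 0.2364] 0.156
long_cover [0, 1] [0.6073 0.2134 0.2572] 0.236
short_cover [0] [0.459  0.2805 0.2521] 0.094
short_cover [1] [0.4565 0.2799 0.2473] 0.121
short_cover [0, 1] [0.457  0.2799 0.2586] 0.237
long_housing [0] [ 0.4605 -0.2389  0.2457] 0.042
long_housing [1] [ 0.4581 -0.2416  0.2439] 0.039
long_housing [0, 1] [ 0.4589 -0.241   0.2471] 0.117
short_housing [0] [ 0.648  -0.2124 -0.3027] 0.069
short_housing [1] [ 0.6462 -0.2156 -0.2593] 0.06
short_housing [0, 1] [ 0.6469 -0.2143 -0.2837] 0.149
mat [ 0.526 -0.018  0.   ]
stand_a [0.607 0.205 0.   ]
stand_a [0.455 0.285 0.   ]
```

View pics/c1.png

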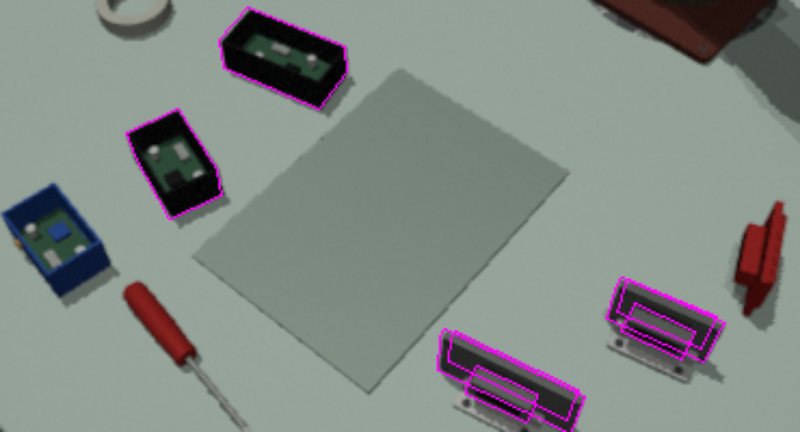

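The crop confirms the choice: grey long cover at crop (512,380), grey short at (665,320), black long housing at (283,58), black short at (174,163). The red cover (762,255) and blue housing (57,240) are left alone. Plan: grip each block by its ends with the tool slightly tilted, lift, turn by about 75–90°, and lay it flat. First I'll check reachability.

```bash
cat >> h.py <<'E'
LC=[.6072,.2134,.254]; SC=[.4575,.280,.254]; LH=[.4592,-.2405,.246]; SH=[.647,-.214,-.283]
def toolpose(R,t,a,sgn,dx=-.007,back=0):
    """tool pose gripping the block ends, tool tilted a off the cover's +x"""
    z=np.array([np.cos(a),0,-np.sin(a)]); y=np.array([0,sgn,0.]); h=.019*np.sin(a)+.0095*np.cos(a)+.0012
    M=np.c_[np.cross(y,z),y,z]; g=np.array([dx,0,.015+h])
    q=Ro.from_matrix(R@M).as_quat(); return R@(g+z*(.019-back))+t, np.r_[q[3],q[:3]]
def laid(x,y,yaw,b,z0=.005):
    """cover on the mat, +x edge still lower by tilt b"""
    R=(Ro.from_euler("z",yaw)*Ro.from_euler("y",b)).as_matrix()
    low=min((P@R.T)[:,2].min() for P in cover(.1)); return R,np.array([x,y,z0-low])
E
python3 - <<'E'
from h import *
d=lambda v:np.degrees(v).round()
for a in np.radians([0,10,20]):
  for s in (1,-1):
    for n,c in (("L",LC),("S",SC)):
        R,t=upright(c); print("pick",n,d(a),s,[ (q is not None and np.round(q,2).tolist()) for q in [inverse_kinematics(*toolpose(R,t+[0,0,u],a,s,back=k)) for u,k in ((0,0),(0,.08),(.15,0))]])
    for X in (.46,.6):
      for b in np.radians([0,15,30]):
        ok=[int(d(yaw)) for yaw in np.radians(range(-120,121,20)) if all(inverse_kinematics(*toolpose(*laid(X,-.02,yaw,b,z),a,s)) is not None for z in (.005,.12))]
        print(" lay",X,d(a),s,d(b),ok)
E
```

```text
pick L 0.0 1 [[-0.6, 0.52, 0.26, 1.65, -0.15, 0.99, 1.54], [-0.63, 0.44, 0.29, 1.59, -0.14, 1.13, 1.52], [-0.64, 0.38, 0.31, 1.52, -0.12, 1.26, 1.51]]
pick S 0.0 1 [[-0.79, 0.32, 0.19, 1.92, -0.08, 0.9, 1.27], [-0.8, 0.22, 0.21, 1.86, -0.05, 1.06, 1.25], [-0.82, 0.16, 0.22, 1.78, -0.04, 1.21, 1.24]]
 lay 0.46 0.0 1 0.0 [-120, -100, -80, -60, 60, 80, 100, 120]
 lay 0.46 0.0 1 15.0 [-120, -100, -80, -60, 60, 80, 100, 120]
 lay 0.46 0.0 1 30.0 [-120, -100, -80, -60, 60, 80, 100, 120]
 lay 0.6 0.0 1 0.0 [-120, -100, -80, -60, -40, 40, 60, 80, 100, 120]
 lay 0.6 0.0 1 15.0 [-120, -100, -80, -60, -40, 40, 60, 80, 100, 120]
 lay 0.6 0.0 1 30.0 [-120, -100, -80, -60, -40, 40, 60, 80, 100, 120]
pick L 0.0 -1 [[-0.82, 0.57, 0.56, 1.66, -0.35, 1.01, -1.46], [-0.85, 0.48, 0.59, 1.6, -0.29, 1.15, -1.5], [-0.86, 0.42, 0.61, 1.53, -0.25, 1.27, -1.53]]
pick S 0.0 -1 [[-1.07, 0.35, 0.52, 1.94, -0.22, 0.91, -1.75], [-1.08, 0.24, 0.53, 1.87, -0.14, 1.06, -1.82], [-1.09, 0.17, 0.52, 1.79, -0.09, 1.2, -1.86]]
 lay 0.46 0.0 -1 0.0 [-120, -100, -80, -60, 60, 80, 100, 120]
 lay 0.46 0.0 -1 15.0 [-120, -100,
[... 2447 characters left out ...]
-0.74, 0.84, 0.6, 1.3, -0.43, 1.49, -1.43], [-0.71, 0.83, 0.63, 1.15, -0.42, 1.65, -1.44], [-0.74, 0.72, 0.65, 1.17, -0.38, 1.73, -1.46]]
pick S 20.0 -1 [[-0.95, 0.62, 0.54, 1.63, -0.37, 1.34, -1.6], [-0.94, 0.59, 0.57, 1.51, -0.35, 1.49, -1.62], [-0.98, 0.46, 0.59, 1.51, -0.3, 1.59, -1.67]]
 lay 0.46 20.0 -1 0.0 [-120, -100, -80, -60, 60, 80, 100, 120]
 lay 0.46 20.0 -1 15.0 [-120, -100, -80, -60, 60, 80, 100, 120]
 lay 0.46 20.0 -1 30.0 [-120, -100, -80, -60, 60, 80, 100, 120]
 lay 0.6 20.0 -1 0.0 [-120, -100, -80, -60, -40, 40, 60, 80, 100, 120]
 lay 0.6 20.0 -1 15.0 [-120, -100, -80, -60, -40, 40, 60, 80, 100, 120]
 lay 0.6 20.0 -1 30.0 [-120, -100, -80, -60, 0, 20, 40, 60, 80, 100, 120]
```

```bash
cat >> h.py <<'E'
A=np.radians(15); B=np.radians(15)
def pick(c,s):
    R,t=upright(c); P,q=toolpose(R,t,A,s,back=.09); release(); move_to(P,q)
    P,q=toolpose(R,t,A,s); servo_line(P,.12,q); print("F",np.round(get_force(),1))
    grasp(30); print("w",round(get_grip_width(),4),"F",np.round(get_force(),1))
    servo_line(P+[0,0,.03],.06); servo_line(P+[0,0,.15],.2)
    print("w",round(get_grip_width(),4),np.round(get_force(),1),round(get_clock(),1))
E
python3 - <<'E'
from h import *
pick(LC,1)
q0=np.array(get_q()); print(q0.round(2))
for yaw in (-120,-105,-90,-75,-60):
    qs=[inverse_kinematics(*toolpose(*laid(.612,-.06,np.radians(yaw),B,z),A,1)) for z in (.15,.005)]
    print(yaw,[None if q is None else np.round(q,2).tolist() for q in qs])
E
```

```text
F [ 0.6 -0.3 -0.9]
w 0.0596 F [-0.3 -0.4  0.9]
w 0.0595 [-1.2 -0.1 -2. ] 6.4
[-0.56  0.59  0.28  1.25 -0.17  1.59  1.54]
-120 [[-0.8, 0.96, 0.86, 1.29, 0.2, 1.73, -0.53], [-0.78, 1.14, 0.83, 1.32, 0.07, 1.58, -0.61]]
-105 [[-0.9, 0.82, 0.79, 1.49, 0.38, 1.53, -0.52], [-0.89, 1.03, 0.77, 1.51, 0.25, 1.36, -0.6]]
-90 [[-0.95, 0.65, 0.69, 1.68, 0.6, 1.36, -0.56], [-0.96, 0.9, 0.7, 1.71, 0.46, 1.16, -0.65]]
-75 [[-0.93, 0.47, 0.54, 1.88, 0.86, 1.23, -0.62], [-1.05, 0.8, 0.7, 1.91, 0.68, 0.94, -0.71]]
-60 [[-0.87, 0.31, 0.41, 2.07, 1.11, 1.1, -0.65], [-1.05, 0.68, 0.64, 2.1, 1.04, 0.79, -0.88]]
```

```bash
cat >> h.py <<'E'
def lay(x,y,yaw,s):
    L=lambda z,b=0:toolpose(*laid(x,y,yaw,B,z),A,s,back=b)
    move_to(*L(.13)); servo_line(L(.02)[0],.2); servo_line(L(.0045)[0],.04)
    print("touch",np.round(get_force(),1),round(get_grip_width(),4))
    release(); servo_line(L(.0045,.1)[0],.2); print("F",np.round(get_force(),1),round(get_clock(),1))
E
python3 - <<'E'
from h import *
lay(.612,-.06,-np.pi/2,1)
s,t=snapshot("scene"),snapshot("top")
cv2.imwrite("pics/l1.png",np.hstack([cv2.resize(s["frame"][120:360,150:470],(400,300)),cv2.resize(t["frame"][130:310,180:420],(400,300))])[:,:,::-1])
E
```

```text
touch [-1.9  3.4  5.2] 0.0596
F [-0.1 -1.8 -0.3] 10.9
```

View pics/l1.png

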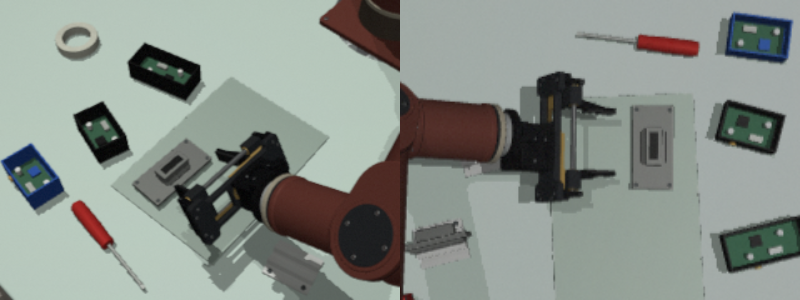

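The long cover lies flat on the mat, block up (scene crop (172,173), top crop (652,147)). Now the short one.

```bash
python3 - <<'E'
from h import *
p=np.array(get_ee_pos()); servo_line(p+[0,.03,.1],.25)
pick(SC,1)
lay(.455,-.005,-np.pi/2,1)
servo_line(np.array(get_ee_pos())+[0,.05,.12],.25)
s,t=snapshot("scene"),snapshot("top")
for n,L,a,z in (("long_cover",.136,[.612,-.06],.136),("short_cover",.1,[.455,-.005],.1)):
    ms=[]
    for p in (s,t):
        c=proj(p,[[*a,.02]])[0]; m=outline(p,n,c[::-1]); ms.append((p,m))
    for v in ([0],[1],[0,1]):
        vv=[ms[i] for i in v if ms[i][1] is not None]
        if vv: X,f=fit(vv,cover(L),flat(.004),[*a,-np.pi/2]); print(n,v,X.round(4),round(f,3))
print(get_clock())
cv2.imwrite("pics/l2.png",np.hstack([cv2.resize(s["frame"][120:360,150:470],(400,300)),cv2.resize(t["frame"][130:310,180:420],(400,300))])[:,:,::-1])
E
```

```text
F [0.6 0.4 0.4]
w 0.0598 F [ 0.4 -0.4  1. ]
w 0.0601 [ 0.6  0.1 -1.2] 16.4
touch [-1.   2.9  3.6] 0.0596
F [ 1.  -0.8  0.1] 21.0
long_cover [0] [ 0.6134 -0.0582 -1.5858] 0.066
long_cover [1] [ 0.6122 -0.0599 -1.5588] 0.058
long_cover [0, 1] [ 0.6122 -0.0594 -1.5666] 0.14
short_cover [0] [ 0.4566 -0.0038 -1.5659] 0.048
short_cover [1] [ 0.4544 -0.005  -1.574 ] 0.034
short_cover [0, 1] [ 0.4553 -0.0048 -1.5622] 0.106
21.9667
```

View pics/l2.png

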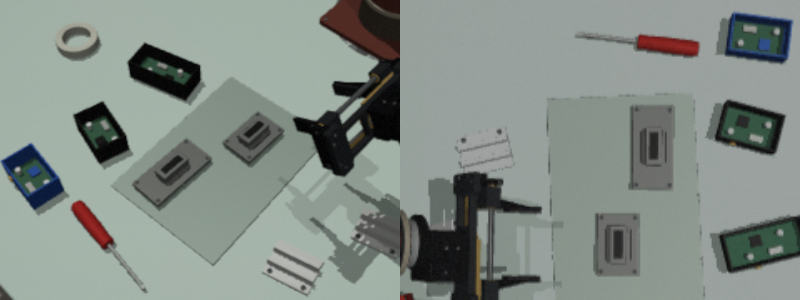

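Both covers lie flat, block up (scene crop: long (172,173), short (253,138)). The top camera agrees with the commanded poses, and the scene camera reads about 1.5 mm off in x and y. Now the insertion, long cover first.

```bash
cat >> h.py <<'E'
def down(yaw,s):  # tool down, y along s*cover x
    R=Ro.from_euler("z",yaw).as_matrix(); y=s*R[:,0]; z=np.array([0,0,-1.]); q=Ro.from_matrix(np.c_[np.cross(y,z),y,z]).as_quat(); return np.r_[q[3],q[:3]]
TZ=.0168
def regrasp(c,s):
    q=down(c[2],s); P=np.array([c[0],c[1],.004+TZ]); move_to(P+[0,0,.1],q); servo_line(P,.15)
    print("F",np.round(get_force(),1)); grasp(30); print("w",round(get_grip_width(),4)); servo_line(P+[0,0,.12],.25)
def over(hx,yaw,s,k=.05):
    P=np.array([hx[0],hx[1],.038+TZ]); move_to(P+[0,0,k],down(yaw,s)); return P
def seat(P,fmax=18):
    """go down in small steps; returns height left when pressing"""
    f0=np.array(get_force())[2]; z=.011
    servo_line(P+[0,0,z],.08)
    while z>-.004:
        z-=.001; servo_line(P+[0,0,z],.03); f=np.array(get_force())-[0,0,f0]
        if f[2]>fmax: break
    print("left",round(z,4),"tcp-P",(np.array(get_ee_pos())-P).round(4),"f",f.round(1),round(get_clock(),1)); return z
E
python3 - <<'E'
from h import *
s,t=snapshot("scene"),snapshot("top")
for n,h,L in (("long_housing",LH,.132),("short_housing",SH,.096)):
    for p in (s,t):
        m=outline(p,n,proj(p,[[*h[:2],.03]])[0][::-1])
        if m is not None: print(n,[v.round(4) if hasattr(v,"round") else v for v in fit([(p,m)],housing(L),flat(0),h)])
for sg in (1,-1): # reach check
    print(sg,*[None if (q:=inverse_kinematics([x,y,.1],down(w,sg))) is None else np.round(q,2).tolist() for x,y,w in [(.612,-.06,-1.57),(*LH[:2],LH[2]),(*LH[:2],LH[2]+np.pi),(*LH[:2],LH[2]-np.pi),(*SH[:2],SH[2])]],sep="\n")
E
```

```text
long_housing [array([ 0.4609, -0.2389,  0.2514]), np.float64(0.0391)]
long_housing [array([ 0.4579, -0.2412,  0.2404]), np.float64(0.0492)]
short_housing [array([ 0.6479, -0.2143, -0.2616]), np.float64(0.0467)]
short_housing [array([ 0.6445, -0.2173, -0.239 ]), np.float64(0.0599)]
1
[-0.58, 0.44, 0.78, 1.73, -0.34, 1.11, -1.27]
[0.19, 0.17, 0.23, 1.94, -0.05, 1.04, 0.68]
[-0.64, 0.37, 1.24, 1.97, -0.4, 1.08, -2.12]
[-0.64, 0.37, 1.24, 1.97, -0.4, 1.08, -2.12]
[-0.29, 0.59, 0.78, 1.55, -0.43, 1.18, 0.29]
-1
[-0.78, 0.58, 1.09, 1.74, -0.55, 1.17, 2.04]
[-0.64, 0.37, 1.24, 1.97, -0.4, 1.08, -2.12]
[0.19, 0.17, 0.23, 1.94, -0.05, 1.04, 0.68]
[0.19, 0.17, 0.23, 1.94, -0.05, 1.04, 0.68]
[-0.5, 0.81, 1.21, 1.56, -0.78, 1.32, -2.62]
```

```bash
python3 - <<'E'
from h import *
LH=[.4586,-.241,.245]
regrasp([.6122,-.0596,-1.567],1)
P=over(LH,LH[2],1,.03)
s,t=snapshot("scene"),snapshot("top"); print(np.round(get_force(),1),round(get_clock(),1))
for p in (s,t):
    m=outline(p,"long_cover",proj(p,[[*LH[:2],.09]])[0][::-1])
    if m is not None: print(fit([(p,m)],cover(.136),flat(.068),LH))
    m=outline(p,"short_housing",proj(p,[[*SH[:2],.03]])[0][::-1])
    if m is not None: print("SH",fit([(p,m)],housing(.096),flat(0),SH))
cv2.imwrite("pics/i1.png",np.hstack([cv2.resize(s["frame"][130:230,215:350],(405,300),interpolation=2),cv2.resize(t["frame"][225:325,330:465],(395,300),interpolation=2)])[:,:,::-1])
E
```

```text
F [ 0.1 -0.1  0.5]
w 0.0258
[ 0.1 -0.  -0.9] 27.6
SH (array([ 0.64748591, -0.2139681 , -0.25615064]), np.float64(0.05018496513366699))
(array([ 0.4586, -0.241 ,  0.245 ]), np.float64(0.6857314109802246))
SH (array([ 0.64542457, -0.21744398, -0.25681073]), np.float64(0.07185012102127075))
```

View pics/i1.png

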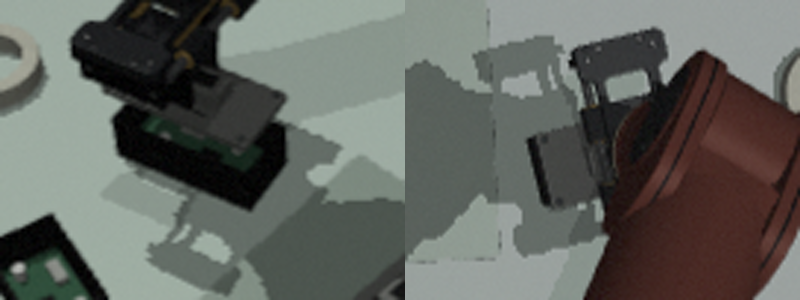

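The cover is held level just above the long housing and aligned with it. Seating it.

```bash
cat >> h.py <<'E'
def insert(P,yaw):
    R=Ro.from_euler("z",yaw).as_matrix()
    for d in [(0,0),(.0015,0),(-.0015,0),(0,.0015),(0,-.0015),(.0015,.0015),(-.0015,-.0015),(.0015,-.0015),(-.0015,.0015)]:
        Q=P+R@[*d,0]
        z=seat(Q)
        if z<.0015: return Q
        servo_line(Q+[0,0,.012],.08)
    return None
E
python3 - <<'E'
from h import *
LH=[.4586,-.241,.245]; P=np.array([LH[0],LH[1],.038+TZ])
print(insert(P,LH[2]))
E
```

```text
left -0.002 tcp-P [ 0.0001 -0.     -0.0003] f [-9.9  3.9 26. ] 31.5
[ 0.4586 -0.241   0.0548]
```

```bash
cat >> h.py <<'E'
def presscheck(P,yaw):
    release(); servo_line(P+[0,0,.045],.2); grasp(10); e=Ro.from_euler("z",yaw).as_matrix()[:,1]; f0=get_force()[2]
    for k in (-.022,.022):
        Q=np.array([P[0],P[1],.071])+e*k; servo_line(Q+[0,0,.008],.2); z=.003; servo_line(Q+[0,0,z],.08)
        while z>-.004 and get_force()[2]-f0<20: z-=.001; servo_line(Q+[0,0,z],.04)
        print("top",round(get_ee_pos()[2],4),"f",round(get_force()[2]-f0,1)); servo_line(Q+[0,0,.012],.2)
    servo_line(P+[0,0,.12],.3); print(round(get_clock(),1))
E
python3 - <<'E'
from h import *
presscheck(np.array([.4586,-.241,.0548]),.245)
release()
SH=[.6458,-.2162,-.257]
regrasp([.4547,-.0049,-1.568],1)
P=over(SH,SH[2],1,.03)
s,t=snapshot("scene"),snapshot("top"); print(round(get_clock(),1))
m=outline(s,"long_cover",proj(s,[[.4586,-.241,.06]])[0][::-1])
if m is not None: print(fit([(s,m)],cover(.136),flat(.038),[.4586,-.241,.245]))
cv2.imwrite("pics/i2.png",np.hstack([cv2.resize(s["frame"][140:260,190:352],(405,300),interpolation=2),cv2.resize(t["frame"][165:325,310:526],(395,300),interpolation=2)])[:,:,::-1])
E
```

```text
top 0.0713 f 30.4
top 0.0714 f 20.2
39.0
F [-0.2 -0.   1.3]
w 0.0259
46.7
(array([ 0.46040282, -0.23839527,  0.24403052]), np.float64(0.1644223928451538))
```

View pics/i2.png

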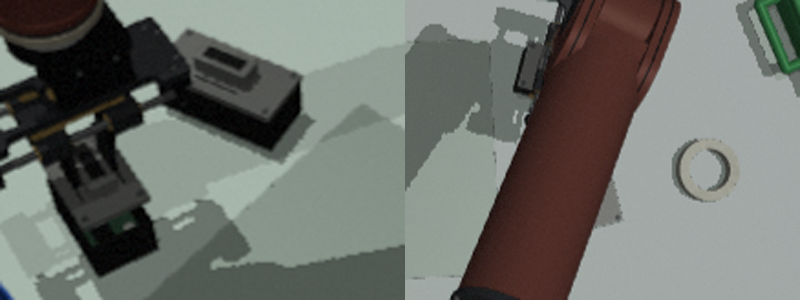

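The long cover is level on its rim (crop (245,65)), at the right height at both ends. The short cover is over the short housing (crop (100,190)). Seating it.

```bash
python3 - <<'E'
from h import *
SH=[.6458,-.2162,-.257]; P=np.array([SH[0],SH[1],.038+TZ])
print(insert(P,SH[2]))
E
```

```text
left -0.003 tcp-P [ 0.0002 -0.0001  0.    ] f [-10.9   3.3  24.7] 50.6
[ 0.6458 -0.2162  0.0548]
```

```bash
python3 - <<'E'
from h import *
presscheck(np.array([.6458,-.2162,.0548]),-.257)
move_to([.5,.12,.25],down(-1.57,1))
s,t=snapshot("scene"),snapshot("top"); print(round(get_clock(),1))
cv2.imwrite("pics/f.png",np.hstack([cv2.resize(s["frame"][140:260,190:352],(405,300),interpolation=2),cv2.resize(t["frame"][165:325,310:526],(395,300),interpolation=2)])[:,:,::-1])
E
```

```text
top 0.0715 f 20.3
top 0.0715 f 20.1
58.4
60.3
```

View pics/f.png

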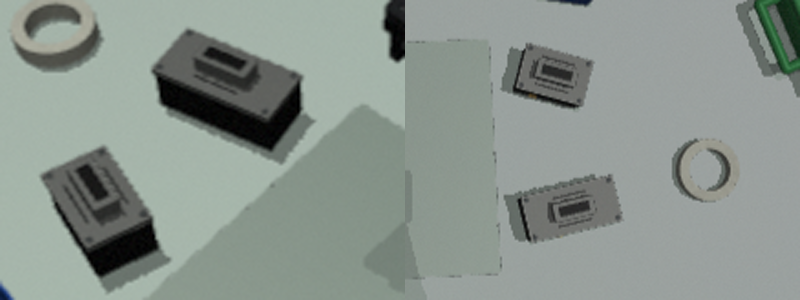

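Both covers sit level and closed on their housings: long at crop (230,75), short at (98,195).

```bash
python3 -c "from workcell import *; print(finish_job())"
```

```text
the job is handed in; nothing more can be done
None
```

Both covers were first laid flat on the mat and released, then seated on their matching housings, with each block's top within 0.5 mm of its closed height at both ends. The job was handed in at about 60 s on the robot's clock.

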